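# Bolt the tool chest

## Robot

A 6-joint arm with a two-finger parallel gripper is mounted at the origin on the work surface. World frame = base frame: x ahead of the robot, y to its left, z up, the work surface at z = 0. Lengths are in m, angles in rad, forces in N, time in s.
With the tool pointing down it reaches from about 0.35 to 0.925 m from the base axis. Payload 6.4 kg.
Tool frame: the origin (TCP) lies between the finger pads; the fingertips stand arm.nose_length ahead of it and the grasp point (between the pads) lies 8 mm behind it (arm.nose_length is the distance from the TCP to the fingertips, in m); z points along the fingers, y is the direction in which the jaws open and shut (so a half turn about z gives the same grasp; the last joint's range is limited). The gripper opens to 94 mm and grips with 3 to 60 N. Pads are 16 mm wide; open, the fingers measure 119 mm over their backs; the gripper's body (75 mm by 177 mm) begins 78 mm behind the grasp point.
Start: joints at [-1.343, 0.245, 1.558, -0, 1.339, -0.174], TCP at [0.254, -0.598, 0.196] pointing down, gripper open.
Joint ranges: [-3.13, 3.13], [-1.02, 2.26], [0.13, 2.54], [-0.95, 4.09], [0.21, 2.88], [-2.74, 2.74]. Speed limits (rad/s): [2.57, 2.57, 3.14, 3.14, 3.14, 3.14].

## Interface

Orientations are given as a unit quaternion [x, y, z, w].
In Python, from workcell import arm gives the robot as it stands. The module is installed in compiled form; this text tells all that it offers.
- The arm moves only by the tool apply_moves, never from a script. Its argument "deltas" is a list of rows, each an object of numbers: "gripper": the opening in per cent of the stroke, from 0 (shut) to 100 (fully open); "x", "y", "z": the shift along the world's x, y, z in mm; "turn": the turn about the world's z in rad. In form: [{"gripper": .., "x": .., "y": .., "z": .., "turn": ..}, ...]. A call has exactly 8 rows; each row shifts and turns the commanded pose from where the row before left it; what a row does not reach is not made up. A row lasts 1/12 s, in which the tool goes at most 41.7 mm and 7.16 degrees, less where a joint would pass 70% of its speed; a pose out of reach is approached as far as the arm can. A call with a gripper value outside its range is refused whole. The fingers move at their own pace and stop on an object; "force" is the grip in N (left out, the last holds). Time passes only in rows, so rows that do not move let the fingers close, or fill a call up. It gives the time, the measured TCP pose, the force and the opening at its end, in the units of the state.
- arm.observe(): the state, without advancing time (a new reading comes with each control period).
- arm.snapshot(name): name is "scene" or "top" or "wrist"; returns a dict with "pixels" (384x512x3 uint8, red, green, blue), "range_z" (384x512 float32, m along the optical axis (not along the pixel's ray), 0 where there is no reading), "camera_matrix" (3x3 intrinsics, pixels), "k1" (the pictures are not rectified: a ray, as slopes to the right and down, at radius r is drawn at 1 + k1 r^2 times it, then the intrinsics apply), "view" (4x4, takes a point from world to camera coordinates). Camera axes: x right, y down, z forward; pixel columns grow to the right and rows downward; lengths in m; the calibration is good to about 2 mm. A picture is of the moment at which its call begins.
- arm.job_done(): hands the job in, once; it reports no verdict.
The state is a dict: "clock": time; "joints": joint angles; "qvel": joint speeds; "tau": joint torques, N m; "ee_pos": TCP position; "tool_rot": TCP orientation; "force": force on the tool from outside, world axes, zero at the start; "ft_torque": the same for the moment, N m; "opening": opening from 0.0 (shut) to 1.0 (fully open).
Only numpy, scipy, OpenCV 4.12 (cv2) and the standard library are available. Lean on these libraries where they do the work, as an engineer would, in place of code of your own. Each camera call takes 0.05 s, during which the arm holds its last target. There are 200 camera calls.

## Task

The two lid leaves of the tool chest are shut but not yet bolted together. With one fingertip hold the red bar of the spring safety catch right down, and keep it down while the other fingertip pushes the bolt by its black finger tab until it is fully home in the keeper on the other leaf; only then let go, so that the catch springs up and locks the bolt. Only push with the fingertips, pinch and lift nothing, and leave the pencil, the try square, the screw jar and the glue bottle where they are.

Things in the scene. Friction and masses are not known exactly. Their poses are not given: they have to be found in the camera images.
- chest: Plywood tool chest, fixed on the bench: 300 mm (its x) by 480 mm (its y) by 120 mm high; origin under its centre, z up. Its flat lid (top 120 mm above the bench) is two leaves that meet in a seam along its x axis at its y = 0.
- bolt_plate: Zinc-plated slide bolt screwed flat on the chest lid, same yaw as the chest. Origin on the lid (120 mm above the bench), on the bolt's line, at the seam of the leaves; z up, +y is the way the bolt is shot. Plate 4 mm thick, x -68 to +20, y -166 to -6 mm. The bolt, a 14 mm bar at x = 0, runs in bridges 25 mm high at y -144 and -14 mm; the keeper bridge, y +13 to +29 mm, is on the other leaf.
- finger_tab (a point): Black upright finger tab of the bolt, 30 mm wide (plate x), 6 mm thick (plate y), 20 to 60 mm above the lid. The point is the middle of its rear face, the face to push to plate +y: 40 mm above the lid, plate x = 0, y = -104 mm when drawn back; it moves with the bolt and has the plate's axes. Behind it nothing on the bolt's line is higher than 25 mm above the lid.
- catch (a joint): Turn of the safety catch in rad: 0 = up (pawl down, blocks the bolt's lug in either end position), 0.36 = bar pressed right down to its stop. Spring: about 2.5 N on the bar to start it, 5 N at the stop. Below about 0.18 the pawl stands in the lug's way or rests on it; held down means above 0.24.
- bolt (a joint): Slide of the bolt in m along the plate's +y: 0 = drawn back (start), 0.036 = fully home in the keeper, against its stop. Takes about 2 to 4 N to slide; stays where it is left. The catch can drop behind the lug, and so lock it, from about 0.032 on.
- pencil: Green flat carpenter's pencil, 12 x 165 x 8 mm, loose, lying on the lid in front of the catch; origin under its middle, long axis y. Leave alone.
- try_square: Try square lying on the other leaf, loose: black stock 26 x 110 x 14 mm (origin under its centre, long axis y), yellow blade 150 x 30 mm along its +x. Leave alone.
- screw_jar: Small jar with a blue cap, 60 mm diameter, 62 mm high, standing on the other leaf; origin under its centre. Leave alone.
- glue_bottle: White glue bottle with an orange cap, 60 mm diameter, 175 mm high, standing on the bench beside the chest; origin under its centre. Leave alone.
- catch_pin (a point): Pin on which the catch turns, parallel to the bolt, at plate x = -24, y = -84 mm, 30 mm above the lid, between two cheeks 33 mm high at plate y -130 and -38 mm. The pawl arm, dark steel, reaches from the pin over the bolt at plate y -60 to -50 mm, its top 36 mm above the lid at rest and 45 mm when the bar is held down.
- catch_bar (a point): Red bar of the safety catch, beside and parallel to the bolt: 86 mm long (y), 20 wide, 6 thick. The point: centre of its top face, at rest at plate x = -54, y = -96, 44 mm above the lid, outer edge sloping up 0.18 rad. Right down, the centre is 11 mm lower and the slope is reversed, so a flat fingertip bears near its inner edge, 34 mm above the lid. It tips only; a fingertip can glide along it.

How it is judged:
On the way, in this order (a step that is already met when the one before it is completed fails the run):
1. a finger holds the catch bar down while the bolt is still drawn back (value of joint catch above 0.24 rad and value of joint bolt below 0.006 m and contact force between the fingers and catch above 0.5 N), for 0.1 s.
2. the bolt is fully home (within 3 mm of its stop) while a finger still holds the catch bar down (value of joint catch above 0.24 rad and value of joint bolt above 0.033 m and contact force between the fingers and catch above 0.5 N), for 0.1 s.
At the end, for the whole second after the job is handed in: The bolt is home in the keeper, within 3 mm of its stop, and the catch is up again (within 0.05 rad of rest), so that the bolt is locked (value of joint bolt above 0.033 m and value of joint catch below 0.05 rad); the robot touches nothing.
It fails at once if the catch bar is let up while the bolt is between its ends (value of joint bolt between 0.008 and 0.03 m and value of joint catch below 0.22 rad).
It fails at once if the pencil is moved more than 20 mm (distance of pencil from where it was at the start of the episode above 0.02 m).
It fails at once if the try square is moved more than 20 mm (distance of try_square from where it was at the start of the episode above 0.02 m).
It fails at once if the screw jar is moved more than 20 mm (distance of screw_jar from where it was at the start of the episode above 0.02 m).
It fails at once if the glue bottle is moved more than 20 mm (distance of glue_bottle from where it was at the start of the episode above 0.02 m).
It also fails if it takes over 34 s, if anything falls off the work surface, if the arm or the gripper's body presses on something with over 40 N, if the wrist force passes 120 N, or if a joint passes its speed limit or range.

## Working session

There is one attempt and no reset: what is moved stays moved. The work goes in short steps, Python scripts to look and compute and a tool call to move; the robot and the scene stay as the last step left them, time stands still between calls to the robot, and variables do not carry over. Pictures are saved under pics/ and viewed, about 8 in all and at most 12, crops included, and the job is handed in when it is done.

Besides the shell and the picture viewer there is one more tool, called after ">>>" as name(argument=value, ...), one argument or row to a line, values as JSON. apply_moves: Moves the arm, as the interface text tells. Its arguments: {"type":"object","properties":{"deltas":{"type":"array","items":{"type":"object","properties":{"gripper":{"type":"number"},"x":{"type":"number"},"y":{"type":"number"},"z":{"type":"number"},"turn":{"type":"number"}}}},"force":{"type":"number"}},"required":["deltas"]}

```bash
mkdir -p pics; cat > h.py <<'E'
import numpy as np, cv2
from workcell import arm
def snap(n):
    s=arm.snapshot(n); np.savez(''+n+'.npz',**{k:np.array(v) for k,v in s.items()}); return s
def load(n): return dict(np.load(''+n+'.npz'))
def rays(s,uv):
    K=np.array(s['camera_matrix']);d=np.array([s['k1'],0,0,0,0],float)
    return cv2.undistortPoints(np.array(uv,float).reshape(-1,1,2),K,d).reshape(-1,2)
def world(s,uv,z=None):
    r=rays(s,uv);V=np.array(s['view']);R=V[:3,:3];t=V[:3,3];c=-R.T@t
    d=np.c_[r,np.ones(len(r))]@R
    if z is not None: return c+d*((z-c[2])/d[:,2])[:,None]
    q=np.array([s['range_z'][int(round(v)),int(round(u))] for u,v in uv])
    return c+d*q[:,None]
def pix(s,P):
    P=np.array(P,float).reshape(-1,3);V=np.array(s['view'])
    return cv2.projectPoints(P,cv2.Rodrigues(V[:3,:3])[0],V[:3,3],np.array(s['camera_matrix']),np.array([s['k1'],0,0,0,0],float))[0].reshape(-1,2)
E
python3 - <<'E'
from h import *
print(arm.observe(),arm.nose_length)
a=snap('top');b=snap('scene')
for n,s in(('top',a),('scene',b)):
    cv2.imwrite(f'pics/{n}0.png',cv2.resize(s['pixels'][:,:,::-1],(800,600),interpolation=cv2.INTER_CUBIC))
    print(n,s['k1'],s['camera_matrix'],s['view'])
E
```

```text
{'clock': 0.0, 'joints': array([-1.34307200e+00,  2.45802529e-01,  1.55897440e+00,  6.21825367e-06,
        1.33871741e+00, -1.74126886e-01]), 'qvel': array([ 2.04912309e-03, -5.46018950e-04,  8.87829610e-04, -1.08667782e-03,
        6.62182091e-05, -1.34590592e-03]), 'tau': array([-1.15461349e-03, -4.15836883e+01, -3.14600444e+01,  6.84731849e-02,
        3.31979943e-02, -1.35147602e-04]), 'ee_pos': array([ 0.25408115, -0.59762136,  0.19507407]), 'tool_rot': array([ 9.79881969e-01,  1.99575607e-01, -2.24543130e-05, -9.50582380e-04]), 'force': array([ 0.20927537, -0.03171996, -0.12373876]), 'ft_torque': array([ 0.03027299,  0.01190959, -0.01183261]), 'opening': 1.0010270662798864} 0.011
top -0.059178818888879665 [[373.49068985   0.         256.1619172 ]
 [  0.         373.49068985 193.18609353]
 [  0.           0.           1.        ]] [[ 0.02774863 -0.99943281  0.01908072  0.04166532]
 [-0.99735214 -0.02896439 -0.06670667  0.58226409]
 [ 0.0672215  -0.01717918 -0.99759017  0.94464358]
 [ 0.          0.          0.          1.        ]]
scene -0.10165808617176643 [[445.44720793   0.         249.95928011]
 [  0.         445.44720793 197.62559074]
 [  0.           0.           1.        ]] [[ 0.34074362  0.93991642  0.02123457 -0.24074453]
 [ 0.64895406 -0.21879987 -0.72868735 -0.25995937]
 [-0.68025908  0.26207583 -0.68451723  1.69030581]
 [ 0.          0.          0.          1.        ]]
```

View pics/top0.png

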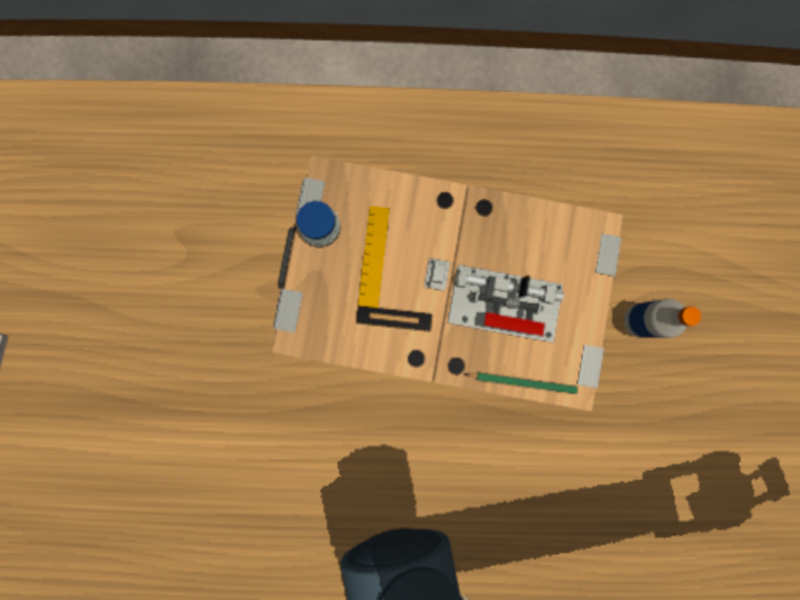

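View pics/scene0.png

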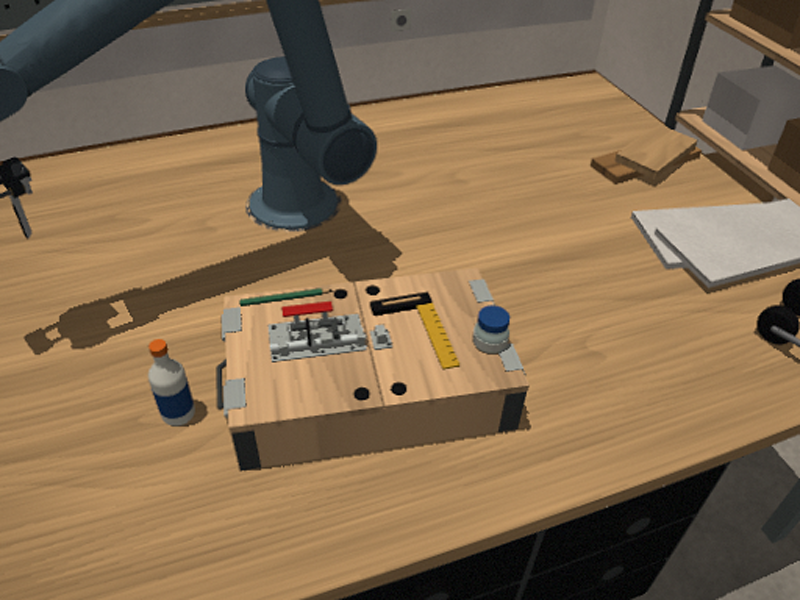

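```bash
python3 - <<'E'
from h import *
s=load('top')
c=np.array([(310,156),(622,213),(592,411),(273,353)])/1.5625
W=world(s,c,.12);print(W.round(4),world(s,c+[[2,3],[-3,2],[-2,-3],[3,-2]])[:,2])
cv2.imwrite('pics/crop1.png',cv2.resize(s['pixels'][150:230,265:375,::-1],(770,560),interpolation=cv2.INTER_CUBIC))
b=load('scene')
cv2.imwrite('pics/crop2.png',cv2.resize(b['pixels'][180:240,160:260,::-1],(800,480),interpolation=cv2.INTER_CUBIC))
E
```

```text
[[ 0.7902  0.202   0.12  ]
 [ 0.7191 -0.2733  0.12  ]
 [ 0.4203 -0.2286  0.12  ]
 [ 0.4934  0.2446  0.12  ]] [0.1188802  0.12229515 0.11958973 0.11982699]
```

View pics/crop1.png

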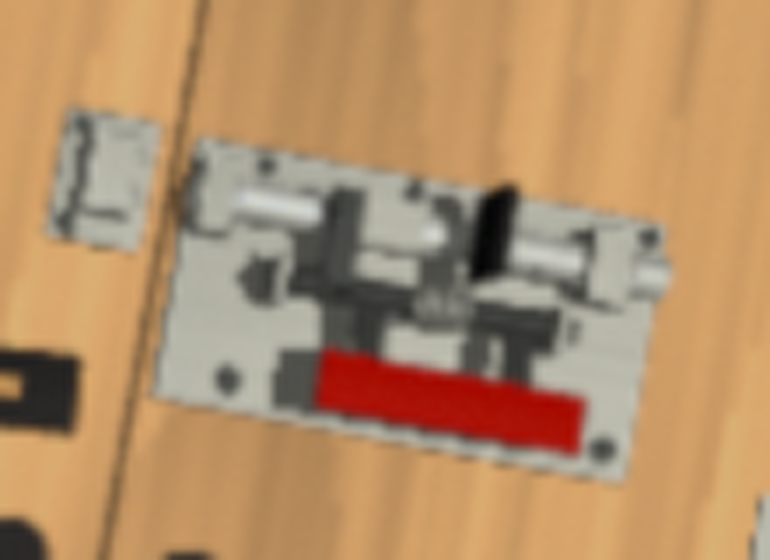

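View pics/crop2.png

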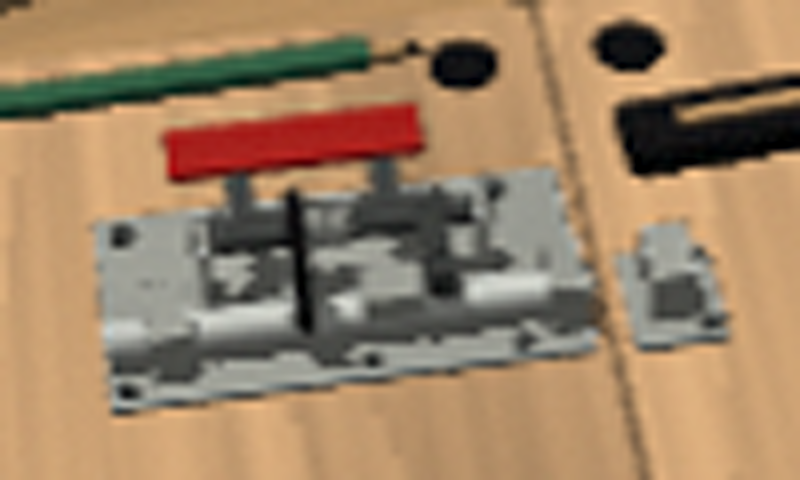

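```bash
cat > fit.py <<'E'
from h import *
from scipy.optimize import least_squares
t=load('top');b=load('scene')
T=lambda p:(np.array(p,float)+.5)/7-.5+[265,150]
S=lambda p:(np.array(p,float)+.5)/8-.5+[160,180]
pc=[(20,-6,4),(20,-166,4),(-68,-166,4),(-68,-6,4)]
bo=[(-64,-139,45.8),(-64,-53,45.8)]; bi=[(-44,-53,42.2),(-44,-139,42.2)]
mt=np.array(pc+bi+bo);ut=T([(200,138),(665,220),(625,482),(153,398),(325,350),(585,397),(578,455),(316,408)])
ms=np.array([pc[2],pc[3],pc[0],pc[1]]+bo);us=S([(98,220),(555,168),(605,350),(112,412),(165,130),(415,103)])
def W(p,m):
    c,s_=np.cos(p[2]),np.sin(p[2]);m=np.array(m,float)/1000
    return np.c_[p[0]+c*m[:,0]-s_*m[:,1],p[1]+s_*m[:,0]+c*m[:,1],.12+m[:,2]]
def go(wt,ws):
    f=lambda p:np.r_[wt*(pix(t,W(p,mt))-ut).ravel(),ws*(pix(b,W(p,ms))-us).ravel()]
    return least_squares(f,[.6,0,-.15])
if __name__=='__main__':
    for w in((1,0),(0,1),(1,1)):
        r=go(*w);print(w,r.x.round(4),r.fun.reshape(-1,2).round(1).tolist())
    p=r.x;o=arm.observe()
    from scipy.spatial.transform import Rotation as Ro
    print('tool axes',Ro.from_quat(o['tool_rot']).as_matrix().round(3))
    print('plate x ang',p[2])
    print('start tool centre (-24,-122):',W(p,[(-24,-122,34+11)]), 'end',W(p,[(-24,-76,45)]))
E
python3 fit.py
```

```text
(1, 0) [ 0.6131 -0.0136 -0.1482] [[-0.7, -0.1], [0.4, 0.4], [0.2, 0.3], [-0.4, 0.1], [-0.4, -0.5], [0.6, -0.4], [0.6, 0.2], [-0.4, 0.1], [-0.0, -0.0], [-0.0, -0.0], [-0.0, -0.0], [-0.0, -0.0], [-0.0, -0.0], [-0.0, -0.0]]
(0, 1) [ 0.6177 -0.0107 -0.1529] [[-0.0, -0.0], [-0.0, -0.0], [-0.0, -0.0], [-0.0, -0.0], [-0.0, -0.0], [-0.0, -0.0], [-0.0, -0.0], [-0.0, -0.0], [-0.6, 0.3], [0.5, -0.1], [-0.4, -0.1], [-0.0, -0.1], [-0.2, 0.1], [0.7, -0.2]]
(1, 1) [ 0.6142 -0.0125 -0.1496] [[-1.1, -0.6], [-0.1, -0.0], [-0.3, -0.1], [-0.9, -0.3], [-1.0, -1.0], [0.0, -0.8], [0.0, -0.2], [-0.9, -0.4], [-1.6, -0.2], [-0.6, -0.8], [-1.4, -0.9], [-0.9, -0.7], [-1.3, -0.4], [-0.4, -0.9]]
tool axes [[ 0.92   0.391 -0.   ]
 [ 0.391 -0.92   0.002]
 [ 0.    -0.002 -1.   ]]
plate x ang -0.14955220982726466
start tool centre (-24,-122): [[ 0.57227805 -0.12955245  0.165     ]] end [[ 0.57913184 -0.0840659   0.165     ]]
```

>>> apply_moves(
  deltas=[
    {"gripper":38,"x":10,"y":15,"z":20,"turn":0.06},
    {"gripper":38,"x":20,"y":30,"z":20,"turn":0.06},
    {"gripper":38,"x":20,"y":30,"z":20,"turn":0.06},
    {"gripper":38,"x":20,"y":30,"z":15,"turn":0.06},
    {"gripper":38,"x":20,"y":30,"z":15,"turn":0.065},
    {"gripper":38,"x":20,"y":30,"z":15,"turn":0.065},
    {"gripper":38,"x":20,"y":30,"z":0,"turn":0.065},
    {"gripper":38,"x":20,"y":30,"z":0,"turn":0.065},
  ],
)

```text
clock: 0.77
ee_pos: [0.4051, -0.372, 0.3023]
tool_rot: [0.899, 0.437, 0.0, 0.001]
force: [1.7, 0.4, -0.6]
opening: 0.471
```

>>> apply_moves(
  deltas=[
    {"gripper":38,"x":20,"y":30,"turn":0.065},
    {"gripper":38,"x":20,"y":30,"turn":0.065},
    {"gripper":38,"x":20,"y":30,"turn":0.065},
    {"gripper":38,"x":20,"y":30,"turn":0.065},
    {"gripper":38,"x":20,"y":30,"turn":0.065},
    {"gripper":38,"x":20,"y":30,"turn":0.065},
    {"gripper":38,"x":20,"y":30,"turn":0.065},
    {"gripper":38,"x":28,"y":30,"turn":0.065},
  ],
)

```text
$.deltas[0]: bad value
```

```bash
python3 - <<'E'
from fit import *
from scipy.spatial.transform import Rotation as Ro
s=snap('wrist');o=arm.observe();y=Ro.from_quat(o['tool_rot']).as_matrix()[:,1]
print(o['ee_pos'],np.arctan2(y[1],y[0]),o['opening'],o['clock'],o['joints'],o['force'])
cv2.imwrite('pics/wrist1.png',cv2.resize(s['pixels'][:,:,::-1],(800,600),interpolation=cv2.INTER_CUBIC))
p=go(1,1).x;print(pix(s,W(p,mt))*1.5625)
E
```

```text
[ 0.40788816 -0.36712621  0.30172408] -0.6584880059051583 0.4279174865072626 0.8167 [-0.9413524  -0.06348339  1.69642374  0.00343839  1.5088882  -0.28307876] [ 2.5962647   2.14327268 -0.49386157]
[[ 339.2866193  -411.16187928]
 [ 466.74030034 -143.34196767]
 [ 350.12314594  -67.70022204]
 [ 215.8298311  -322.10332476]
 [ 274.19387219 -328.80457752]
 [ 354.73260722 -170.71770199]
 [ 324.03660955 -154.87386989]
 [ 241.41283843 -313.02772557]]
```

View pics/wrist1.png

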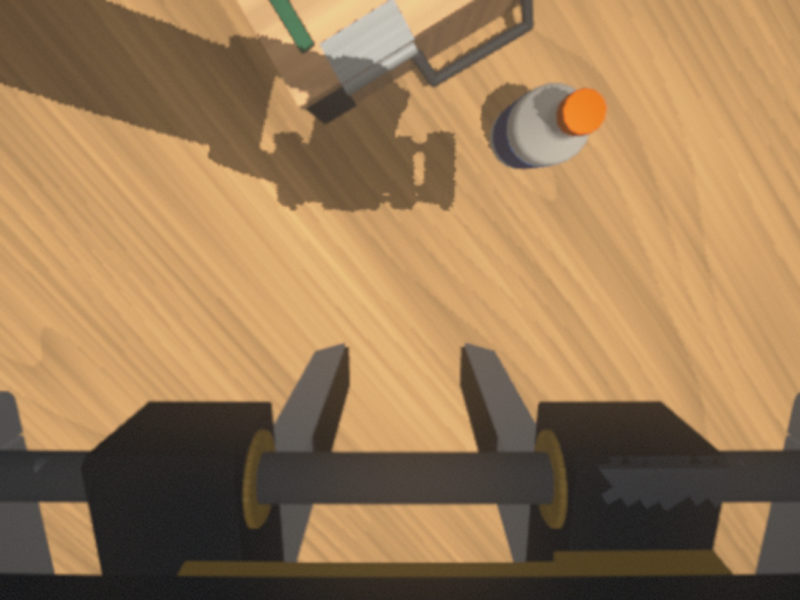

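>>> apply_moves(
  deltas=[
    {"gripper":38,"x":21,"y":30,"z":0,"turn":0.064},
    {"gripper":38,"x":21,"y":30,"z":0,"turn":0.064},
    {"gripper":38,"x":21,"y":30,"z":0,"turn":0.064},
    {"gripper":38,"x":21,"y":30,"z":0,"turn":0.064},
    {"gripper":38,"x":21,"y":30,"z":0,"turn":0.064},
    {"gripper":38,"x":21,"y":30,"z":0,"turn":0.064},
    {"gripper":38,"x":21,"y":28,"z":0,"turn":0.064},
    {"gripper":38,"x":18,"y":26,"z":0,"turn":0.06},
  ],
)

```text
clock: 1.48
ee_pos: [0.5699, -0.1374, 0.3006]
tool_rot: [0.761, 0.649, -0.0, -0.0]
force: [1.3, -1.0, 0.3]
opening: 0.381
```

>>> apply_moves(
  deltas=[
    {"gripper":38,"x":0,"y":0,"z":-10,"turn":0},
    {"gripper":38,"x":0,"y":0,"z":-10,"turn":0},
    {"gripper":38,"x":0,"y":0,"z":-10,"turn":0},
    {"gripper":38,"x":0,"y":0,"z":-10,"turn":0},
    {"gripper":38,"x":0,"y":0,"z":-10,"turn":0},
    {"gripper":38,"x":0,"y":0,"z":0,"turn":0},
    {"gripper":38,"x":0,"y":0,"z":0,"turn":0},
    {"gripper":38,"x":0,"y":0,"z":0,"turn":0},
  ],
)

```text
clock: 2.15
ee_pos: [0.5692, -0.1398, 0.2515]
tool_rot: [0.762, 0.648, 0.0, 0.0]
force: [0.5, -0.7, 0.6]
opening: 0.38
```

```bash
cat > w.py <<'E'
import sys
from fit import *
from scipy.spatial.transform import Rotation as Ro
s=snap('wrist');o=arm.observe();R=Ro.from_quat(o['tool_rot']).as_matrix();y=R[:,1]
print(o['ee_pos'],np.arctan2(y[1],y[0]),o['opening'],o['clock'],o['force'])
cv2.imwrite(f'pics/{sys.argv[1]}.png',cv2.resize(s['pixels'][:,:,::-1],(800,600),interpolation=cv2.INTER_CUBIC))
p=go(1,1).x;print((pix(s,W(p,mt))*1.5625).round(0).tolist())
tips=[o['ee_pos']+R@np.array([x,q*k,.011]) for x in(.008,-.008) for q in(-1,1) for k in (.094*o['opening']/2,.094*o['opening']/2+.0125)]
print('tips',(pix(s,tips)*1.5625).round(0).tolist())
E
python3 w.py wrist2
```

```text
[ 0.56941972 -0.13976215  0.25191305] -0.16161036337708976 0.3806830887902325 2.2 [1.17749989 0.11313625 0.11843173]
[[474.0, 88.0], [469.0, 338.0], [342.0, 339.0], [331.0, 90.0], [368.0, 167.0], [372.0, 316.0], [338.0, 318.0], [331.0, 167.0]]
tips [[362.0, 331.0], [333.0, 331.0], [444.0, 331.0], [473.0, 331.0], [362.0, 366.0], [334.0, 366.0], [444.0, 366.0], [472.0, 366.0]]
```

View pics/wrist2.png

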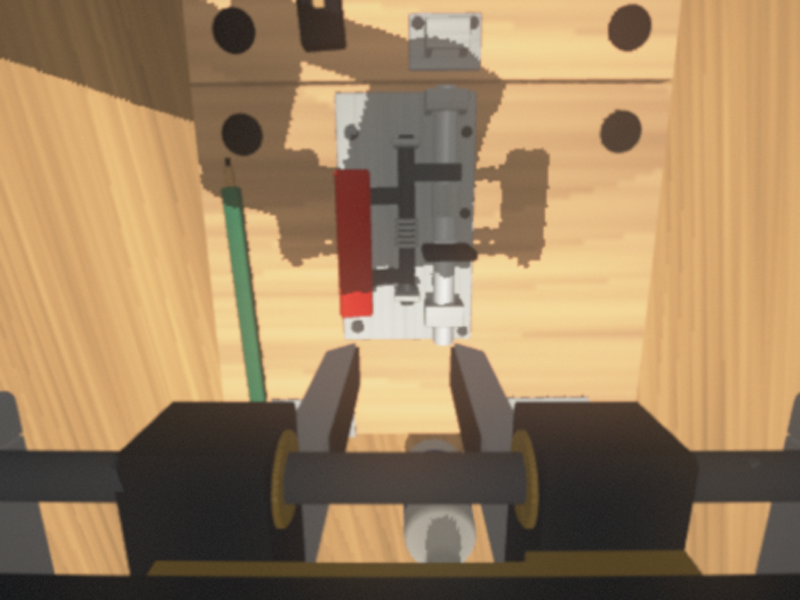

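```bash
python3 - <<'E'
from fit import *
from scipy.spatial.transform import Rotation as Ro
s=load('wrist');o=arm.observe();R=Ro.from_quat(o['tool_rot']).as_matrix();e=o['ee_pos']
u=np.array([(476,92),(470,338),(344,339),(335,93),(369,170),(373,315),(341,318),(334,170)])/1.5625
for prior in(0,):
    r=least_squares(lambda p:(pix(s,W(p,mt))-u).ravel(),[.614,-.0125,-.15]);print(r.x,r.fun.reshape(-1,2).round(1).tolist())
    c,sn=np.cos(r.x[2]),np.sin(r.x[2])
    d=(e-[*r.x[:2],0])[:2];print('tcp in plate mm',(c*d[0]+sn*d[1])*1e3,(-sn*d[0]+c*d[1])*1e3)
V,U=np.mgrid[215:300,190:320]
P=(world(s,np.c_[U.ravel(),V.ravel()])-e)@R*1e3
P=P[(P[:,2]>-60)&(abs(P[:,0])<30)]
for a in range(-50,16,6):
    q=P[(P[:,2]>=a)&(P[:,2]<a+6)]
    for sg in(-1,1):
        k=q[q[:,1]*sg>0]
        if len(k): print(a,sg,len(k),k[:,:2].min(0).round(1),k[:,:2].max(0).round(1))
print(P[:,2].max())
E
```

```text
[ 0.61566256 -0.0139995  -0.1541808 ] [[0.7, -1.0], [0.4, 0.9], [-0.4, 0.9], [-1.0, -0.8], [0.8, -0.8], [0.5, 1.5], [-0.8, 0.8], [-0.3, -0.7]]
tcp in plate mm -26.38083613282957 -131.37235638532562
-50 -1 168 [ -7.7 -29.4] [  9.8 -17.3]
-50 1 165 [-8.  18.2] [ 9.7 30.3]
-44 -1 152 [ -8.2 -29.3] [  9.8 -17.3]
-44 1 150 [-7.9 18.2] [ 9.9 30.2]
-38 -1 133 [ -7.9 -29.2] [  9.8 -17.3]
-38 1 134 [-8.3 18.1] [ 9.9 30.1]
-32 -1 117 [ -8.3 -29.2] [  9.8 -17.3]
-32 1 115 [-7.9 18.2] [ 9.6 30.3]
-26 -1 113 [ -8.3 -29.1] [  9.8 -17.3]
-26 1 112 [-7.9 18.2] [ 9.7 30. ]
-20 -1 95 [ -8.4 -29.2] [  9.7 -17.3]
-20 1 92 [-7.6 18.2] [ 9.9 29.8]
-14 -1 52 [ -7.3 -25.2] [  9.4 -17.3]
-14 1 55 [-8.1 18.2] [ 9.6 26.4]
-8 -1 2 [ -8.5 -17.5] [ -7.1 -17.5]
-8 1 4 [-7.3 18.4] [ 8.7 21.1]
117.20792983358099
```

```bash
python3 - <<'E'
from fit import *
from scipy.spatial.transform import Rotation as Ro
s=load('wrist');o=arm.observe();R=Ro.from_quat(o['tool_rot']).as_matrix();e=o['ee_pos']
cv2.imwrite('pics/crop3.png',cv2.resize(s['pixels'][195:285,185:325,::-1],(784,504),interpolation=cv2.INTER_NEAREST))
for v in range(206,246,4):
    uv=[(u,v) for u in range(206,238,3)]
    P=(world(s,uv)-e)@R*1e3
    print(v,[tuple(p.round().astype(int)) if p[2]<60 else '-' for p in P])
E
```

```text
206 ['-', '-', '-', '-', '-', '-', '-', '-', '-', '-', '-']
210 ['-', '-', '-', '-', '-', '-', '-', '-', '-', '-', '-']
214 ['-', '-', '-', '-', '-', '-', '-', '-', '-', '-', '-']
218 ['-', '-', '-', '-', '-', '-', '-', '-', '-', '-', '-']
222 ['-', '-', '-', '-', (np.int64(9), np.int64(-24), np.int64(-13)), (np.int64(9), np.int64(-22), np.int64(-13)), (np.int64(9), np.int64(-20), np.int64(-13)), (np.int64(8), np.int64(-19), np.int64(-9)), '-', '-', '-']
226 ['-', (np.int64(9), np.int64(-28), np.int64(-20)), (np.int64(9), np.int64(-26), np.int64(-21)), (np.int64(9), np.int64(-25), np.int64(-20)), (np.int64(9), np.int64(-23), np.int64(-20)), (np.int64(9), np.int64(-21), np.int64(-19)), (np.int64(9), np.int64(-19), np.int64(-20)), (np.int64(8), np.int64(-18), np.int64(-15)), '-', '-', '-']
230 [(np.int64(9), np.int64(-29), np.int64(-27)), (np.int64(9), np.int64(-27), np.int64(-27)), (np.int64(9), np.int64(-25), np.int64(-27)), (np.int64(9), np.int64(-24), np.int64(-26)), (np.int64(9), np.int64(-22), np.int64(-26)), (np.int64(9), np.int64(-20), np.int64(-27)), (np.int64(9), np.int64(-19
[... 520 characters left out ...]
(9), np.int64(-25), np.int64(-37)), (np.int64(9), np.int64(-24), np.int64(-38)), (np.int64(9), np.int64(-22), np.int64(-38)), (np.int64(9), np.int64(-21), np.int64(-38)), (np.int64(9), np.int64(-19), np.int64(-37)), (np.int64(8), np.int64(-18), np.int64(-34)), (np.int64(4), np.int64(-17), np.int64(-25)), '-', '-', '-']
242 [(np.int64(9), np.int64(-26), np.int64(-43)), (np.int64(9), np.int64(-24), np.int64(-43)), (np.int64(9), np.int64(-23), np.int64(-44)), (np.int64(9), np.int64(-21), np.int64(-44)), (np.int64(9), np.int64(-20), np.int64(-44)), (np.int64(8), np.int64(-19), np.int64(-41)), (np.int64(7), np.int64(-17), np.int64(-39)), (np.int64(1), np.int64(-17), np.int64(-25)), '-', '-', '-']
```

View pics/crop3.png

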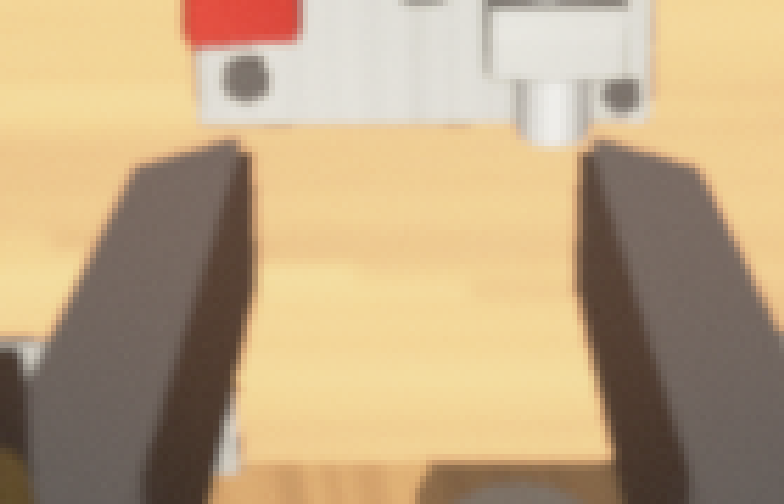

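```bash
python3 - <<'E'
from fit import *
from scipy.spatial.transform import Rotation as Ro
o=arm.observe();R=Ro.from_quat(o['tool_rot']).as_matrix();e=o['ee_pos'];print(e)
for n in('scene','wrist'):
    s=snap(n)
    V,U=np.mgrid[0:384,0:512]
    P=world(s,np.c_[U.ravel(),V.ravel()])
    P=(P-e)@R*1e3
    m=(abs(P[:,0])<16)&(abs(P[:,1])<45)&(P[:,2]<40)&(P[:,2]>-130);P=P[m]
    for a in range(-110,40,5):
      for sg in (-1,1):
        k=P[(P[:,2]>=a)&(P[:,2]<a+5)&(P[:,1]*sg>0)]
        if len(k): print(n,a,sg,len(k),k.min(0).round(1),k.max(0).round(1))
E
```

```text
[ 0.56941972 -0.13976215  0.25191305]
scene -110 -1 20 [  -7.8  -21.9 -109.4] [  13.2  -15.9 -105.1]
scene -105 -1 4 [  -8.   -21.6 -104.7] [   5.8  -19.8 -102.2]
scene -70 1 6 [ -5.3  29.5 -66.6] [  8.4  33.8 -65. ]
scene -65 1 11 [ -5.6  28.6 -64.9] [ 10.7  34.1 -61.3]
scene -60 1 18 [ -6.4  28.1 -59.8] [ 12.3  33.1 -55.1]
scene -55 1 14 [ -4.4  29.6 -54.9] [ 12.   33.4 -50.1]
scene -50 1 12 [ -4.9  29.6 -49.8] [ 11.8  33.4 -45.1]
scene -45 1 15 [ -5.4  27.4 -44.9] [ 11.3  33.4 -40.3]
scene -40 1 10 [ -5.7  28.2 -38.5] [ 10.9  33.3 -35.4]
scene -35 1 10 [ -6.2  28.7 -34.7] [ 10.6  33.2 -30.6]
scene -30 1 18 [ -6.5  27.2 -30. ] [ 12.5  32.5 -25.1]
scene -25 1 12 [ -4.5  28.5 -24.4] [ 12.   32.9 -20.7]
scene -20 1 6 [ -4.7  28.9 -19.3] [ 11.8  31.  -16.7]
scene -15 1 1 [ -5.1  22.2 -10.1] [ -5.1  22.2 -10.1]
wrist -110 -1 128 [  -5.4  -19.  -110. ] [  11.5  -18.2 -105. ]
wrist -110 1 148 [  -5.1   19.8 -110. ] [  11.2   20.5 -105.1]
wrist -105 -1 129 [  -9.2  -19.1 -105. ] [   7.2  -18.2 -100.1]
wrist -105 1 133 [  -9.5   19.8 -104.9] [   7.8   20.4 -100. ]
wrist -100 -1 89 [ -10.3  
[... 1398 characters left out ...]
9 [ -8.1  18.5 -40. ] [  9.9  30.6 -35. ]
wrist -35 -1 108 [ -7.6 -29.  -34.9] [  9.8 -17.  -30.1]
wrist -35 1 109 [ -8.4  18.5 -35. ] [  9.9  30.3 -30. ]
wrist -30 -1 93 [ -7.9 -28.7 -30. ] [ 10. -17. -25.]
wrist -30 1 92 [ -8.2  18.5 -30. ] [ 10.   30.3 -25. ]
wrist -25 -1 90 [ -8.3 -28.6 -25. ] [  9.9 -17.1 -20. ]
wrist -25 1 91 [ -7.8  18.5 -24.9] [  9.9  30.2 -20. ]
wrist -20 -1 79 [ -7.9 -28.8 -19.9] [  9.8 -17.1 -15. ]
wrist -20 1 72 [ -7.6  18.5 -20. ] [  9.9  30.3 -15.1]
wrist -15 -1 51 [ -2.9 -24.8 -14.9] [  9.8 -17.1 -10.1]
wrist -15 1 55 [ -4.5  18.5 -14.9] [  9.8  27.8 -10.2]
wrist -10 -1 11 [ -8.1 -19.7 -10. ] [  9.5 -17.1  -7.9]
wrist -10 1 11 [-8.  18.5 -9.8] [ 9.4 21.8 -7.8]
```

>>> apply_moves(
  deltas=[
    {"gripper":45,"x":0,"y":4,"z":-12,"turn":0.009},
    {"gripper":45,"x":0,"y":4,"z":-12,"turn":0},
    {"gripper":45,"x":0,"y":4.5,"z":-12,"turn":0},
    {"gripper":45,"x":0,"y":0,"z":-12,"turn":0},
    {"gripper":45,"x":0,"y":0,"z":-10,"turn":0},
    {"gripper":45,"x":0,"y":0,"z":-8,"turn":0},
    {"gripper":45,"x":0,"y":0,"z":0,"turn":0},
    {"gripper":45,"x":0,"y":0,"z":0,"turn":0},
  ],
)

```text
clock: 2.97
ee_pos: [0.569, -0.1267, 0.1845]
tool_rot: [0.759, 0.651, -0.0, -0.0]
force: [0.2, 0.2, 0.6]
opening: 0.447
```

```bash
python3 w.py wrist3
```

```text
[ 0.56942587 -0.12695425  0.18536835] -0.15218233709995035 0.45190669456943017 3.0167 [-0.19056761 -0.51749671  0.16252703]
[[501.0, 91.0], [488.0, 397.0], [331.0, 398.0], [318.0, 91.0], [364.0, 192.0], [368.0, 380.0], [324.0, 383.0], [316.0, 192.0]]
tips [[354.0, 332.0], [325.0, 332.0], [453.0, 332.0], [482.0, 332.0], [355.0, 367.0], [327.0, 367.0], [452.0, 367.0], [480.0, 367.0]]
```

View pics/wrist3.png

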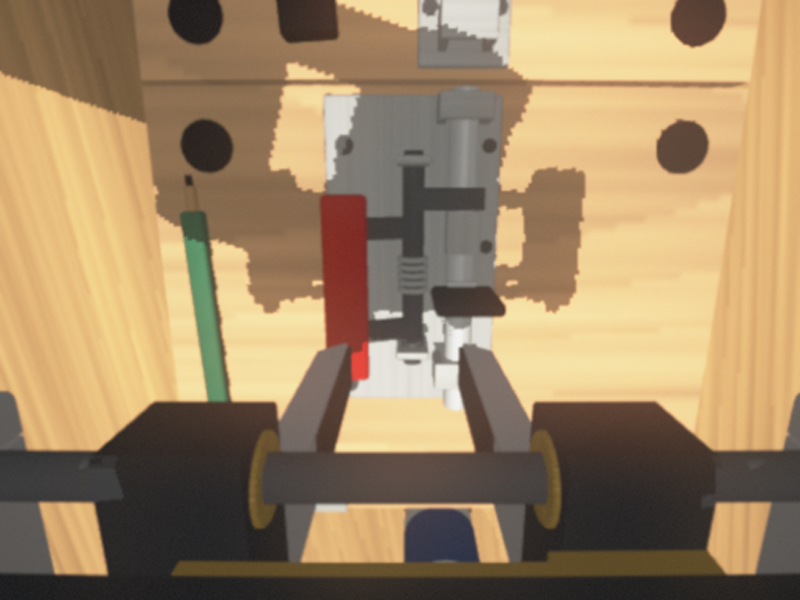

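>>> apply_moves(
  deltas=[
    {"gripper":45,"x":0,"y":0,"z":-3,"turn":0},
    {"gripper":45,"x":0,"y":0,"z":-3,"turn":0},
    {"gripper":45,"x":0,"y":0,"z":-3,"turn":0},
    {"gripper":45,"x":0,"y":0,"z":-3,"turn":0},
    {"gripper":45,"x":0,"y":0,"z":0,"turn":0},
    {"gripper":45,"x":0,"y":0,"z":0,"turn":0},
    {"gripper":45,"x":0,"y":0,"z":0,"turn":0},
    {"gripper":45,"x":0,"y":0,"z":0,"turn":0},
  ],
)

```text
clock: 3.68
ee_pos: [0.5693, -0.1268, 0.1734]
tool_rot: [0.759, 0.651, 0.0, 0.0]
force: [-0.6, -1.0, -0.2]
opening: 0.447
```

>>> apply_moves(
  deltas=[
    {"gripper":45,"x":0,"y":0,"z":-2,"turn":0},
    {"gripper":45,"x":0,"y":0,"z":-2,"turn":0},
    {"gripper":45,"x":0,"y":0,"z":0,"turn":0},
    {"gripper":45,"x":0,"y":0,"z":0,"turn":0},
    {"gripper":45,"x":0,"y":0,"z":0,"turn":0},
    {"gripper":45,"x":0,"y":0,"z":0,"turn":0},
    {"gripper":45,"x":0,"y":0,"z":0,"turn":0},
    {"gripper":45,"x":0,"y":0,"z":0,"turn":0},
  ],
)

```text
clock: 4.35
ee_pos: [0.5693, -0.1268, 0.1692]
tool_rot: [0.759, 0.651, 0.0, 0.0]
force: [0.2, -0.1, 0.3]
opening: 0.449
```

>>> apply_moves(
  deltas=[
    {"gripper":45,"x":0,"y":0,"z":-2,"turn":0},
    {"gripper":45,"x":0,"y":0,"z":-2,"turn":0},
    {"gripper":45,"x":0,"y":0,"z":-2,"turn":0},
    {"gripper":45,"x":0,"y":0,"z":-2,"turn":0},
    {"gripper":45,"x":0,"y":0,"z":0,"turn":0},
    {"gripper":45,"x":0,"y":0,"z":0,"turn":0},
    {"gripper":45,"x":0,"y":0,"z":0,"turn":0},
    {"gripper":45,"x":0,"y":0,"z":0,"turn":0},
  ],
)

```text
clock: 5.02
ee_pos: [0.5693, -0.1268, 0.1613]
tool_rot: [0.759, 0.651, 0.0, 0.0]
force: [0.6, -0.1, -0.0]
opening: 0.451
```

>>> apply_moves(
  deltas=[
    {"gripper":45,"x":0,"y":0,"z":-2,"turn":0},
    {"gripper":45,"x":0,"y":0,"z":-2,"turn":0},
    {"gripper":45,"x":0,"y":0,"z":0,"turn":0},
    {"gripper":45,"x":0,"y":0,"z":0,"turn":0},
    {"gripper":45,"x":0,"y":0,"z":0,"turn":0},
    {"gripper":45,"x":0,"y":0,"z":0,"turn":0},
    {"gripper":45,"x":0,"y":0,"z":0,"turn":0},
    {"gripper":45,"x":0,"y":0,"z":0,"turn":0},
  ],
)

```text
clock: 5.68
ee_pos: [0.5693, -0.1267, 0.1572]
tool_rot: [0.759, 0.651, 0.0, 0.0]
force: [-0.3, -0.4, -0.6]
opening: 0.449
```

>>> apply_moves(
  deltas=[
    {"gripper":45,"x":0,"y":0,"z":-2,"turn":0},
    {"gripper":45,"x":0,"y":0,"z":-2,"turn":0},
    {"gripper":45,"x":0,"y":0,"z":0,"turn":0},
    {"gripper":45,"x":0,"y":0,"z":0,"turn":0},
    {"gripper":45,"x":0,"y":0,"z":0,"turn":0},
    {"gripper":45,"x":0,"y":0,"z":0,"turn":0},
    {"gripper":45,"x":0,"y":0,"z":0,"turn":0},
    {"gripper":45,"x":0,"y":0,"z":0,"turn":0},
  ],
)

```text
clock: 6.35
ee_pos: [0.5692, -0.1268, 0.1533]
tool_rot: [0.759, 0.651, -0.0, 0.0]
force: [-2.7, 1.2, 2.9]
opening: 0.451
```

>>> apply_moves(
  deltas=[
    {"gripper":45,"x":0,"y":0,"z":-2,"turn":0},
    {"gripper":45,"x":0,"y":0,"z":0,"turn":0},
    {"gripper":45,"x":0,"y":0,"z":0,"turn":0},
    {"gripper":45,"x":0,"y":0,"z":0,"turn":0},
    {"gripper":45,"x":0,"y":0,"z":0,"turn":0},
    {"gripper":45,"x":0,"y":0,"z":0,"turn":0},
    {"gripper":45,"x":0,"y":0,"z":0,"turn":0},
    {"gripper":45,"x":0,"y":0,"z":0,"turn":0},
  ],
)

```text
clock: 7.02
ee_pos: [0.5691, -0.1268, 0.1512]
tool_rot: [0.759, 0.651, -0.0, -0.0]
force: [-3.0, -1.2, 4.6]
opening: 0.446
```

>>> apply_moves(
  deltas=[
    {"gripper":45,"x":0,"y":0,"z":-1,"turn":0},
    {"gripper":45,"x":0,"y":0,"z":-1,"turn":0},
    {"gripper":45,"x":0,"y":0,"z":-1,"turn":0},
    {"gripper":45,"x":0,"y":0,"z":0,"turn":0},
    {"gripper":45,"x":0,"y":0,"z":0,"turn":0},
    {"gripper":45,"x":0,"y":0,"z":0,"turn":0},
    {"gripper":45,"x":0,"y":0,"z":0,"turn":0},
    {"gripper":45,"x":0,"y":0,"z":0,"turn":0},
  ],
)

```text
clock: 7.68
ee_pos: [0.5688, -0.1267, 0.1481]
tool_rot: [0.759, 0.651, -0.0, -0.0]
force: [-3.8, -0.5, 4.9]
opening: 0.449
```

>>> apply_moves(
  deltas=[
    {"gripper":45,"x":0,"y":0,"z":-1,"turn":0},
    {"gripper":45,"x":0,"y":0,"z":-1,"turn":0},
    {"gripper":45,"x":0,"y":0,"z":0,"turn":0},
    {"gripper":45,"x":0,"y":0,"z":0,"turn":0},
    {"gripper":45,"x":0,"y":0,"z":0,"turn":0},
    {"gripper":45,"x":0,"y":0,"z":0,"turn":0},
    {"gripper":45,"x":0,"y":0,"z":0,"turn":0},
    {"gripper":45,"x":0,"y":0,"z":0,"turn":0},
  ],
)

```text
clock: 8.35
ee_pos: [0.5688, -0.1266, 0.1461]
tool_rot: [0.759, 0.651, -0.0, -0.0]
force: [-4.8, 0.7, 5.9]
opening: 0.45
```

>>> apply_moves(
  deltas=[
    {"gripper":45,"x":0,"y":0,"z":-1,"turn":0},
    {"gripper":45,"x":0,"y":0,"z":0,"turn":0},
    {"gripper":45,"x":0,"y":0,"z":0,"turn":0},
    {"gripper":45,"x":0,"y":0,"z":0,"turn":0},
    {"gripper":45,"x":0,"y":0,"z":0,"turn":0},
    {"gripper":45,"x":0,"y":0,"z":0,"turn":0},
    {"gripper":45,"x":0,"y":0,"z":0,"turn":0},
    {"gripper":45,"x":0,"y":0,"z":0,"turn":0},
  ],
)

```text
clock: 9.02
ee_pos: [0.5686, -0.1266, 0.1451]
tool_rot: [0.759, 0.651, -0.0, -0.001]
force: [-3.6, 0.5, 5.9]
opening: 0.449
```

```bash
python3 w.py wrist4; python3 - <<'E'
from fit import *
s=load('wrist');p=[.6157,-.0140,-.153];c,sn=np.cos(p[2]),np.sin(p[2])
V,U=np.mgrid[0:384,0:512];P=world(s,np.c_[U.ravel(),V.ravel()]);C=s['pixels'].reshape(-1,3).astype(int)
d=P[:,:2]-p[:2];Q=np.c_[c*d[:,0]+sn*d[:,1],-sn*d[:,0]+c*d[:,1],P[:,2]-.12]*1e3
m=(C[:,0]>80)&(C[:,1]<40)&(C[:,2]<40)&(Q[:,2]<70)&(Q[:,2]>10)&(Q[:,1]>-100)&(Q[:,1]<-55)&(Q[:,0]<-35)&(Q[:,0]>-75);q=Q[m]
print(len(q));A=np.c_[q[:,:2]-[-54,-80],np.ones(len(q))];print(np.linalg.lstsq(A,q[:,2],rcond=None)[0],q.min(0),q.max(0))
E
```

```text
[ 0.56862181 -0.12660279  0.14506114] -0.15191974512691828 0.4516422467928599 9.0667 [-5.50625634  0.86574385  6.44761372]
[[521.0, 73.0], [503.0, 433.0], [320.0, 433.0], [302.0, 73.0], [356.0, 194.0], [362.0, 420.0], [309.0, 424.0], [296.0, 195.0]]
tips [[353.0, 331.0], [325.0, 331.0], [451.0, 331.0], [480.0, 331.0], [354.0, 366.0], [326.0, 366.0], [451.0, 366.0], [479.0, 366.0]]
89
[1.08110338e-01 2.68555553e-02 3.27756914e+01] [-64.81865953 -90.64510809  30.91747049] [-47.84971496 -67.29471982  34.55502392]
```

View pics/wrist4.png

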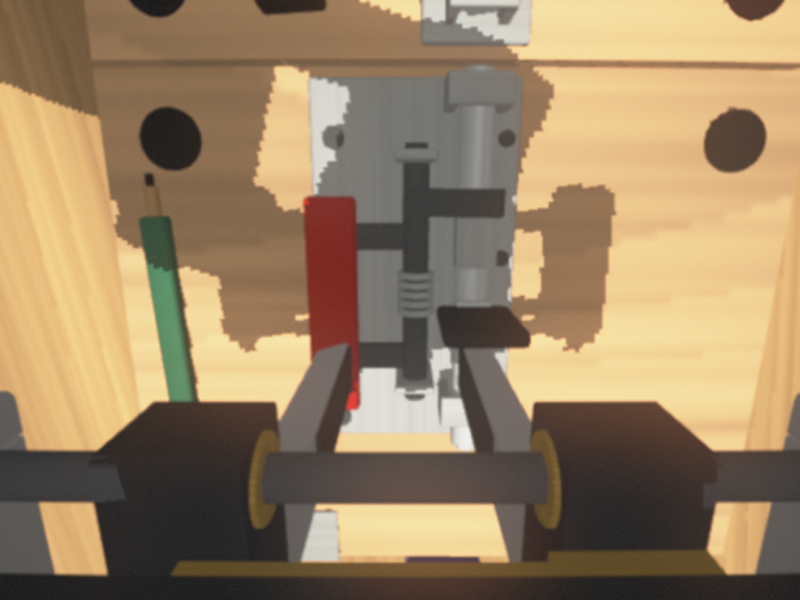

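>>> apply_moves(
  deltas=[
    {"gripper":45,"x":0,"y":0,"z":-1,"turn":0},
    {"gripper":45,"x":0,"y":0,"z":0,"turn":0},
    {"gripper":45,"x":0.15,"y":1,"z":0,"turn":0},
    {"gripper":45,"x":0.15,"y":1,"z":0,"turn":0},
    {"gripper":45,"x":0.15,"y":1,"z":0,"turn":0},
    {"gripper":45,"x":0.15,"y":1,"z":0,"turn":0},
    {"gripper":45,"x":0,"y":0,"z":0,"turn":0},
    {"gripper":45,"x":0,"y":0,"z":0,"turn":0},
  ],
)

```text
clock: 9.73
ee_pos: [0.5702, -0.1242, 0.1449]
tool_rot: [0.759, 0.652, -0.001, 0.002]
force: [-3.3, -3.9, 5.6]
opening: 0.452
```

>>> apply_moves(
  deltas=[
    {"gripper":45,"x":0.15,"y":1,"z":0,"turn":0},
    {"gripper":45,"x":0.15,"y":1,"z":0,"turn":0},
    {"gripper":45,"x":0.15,"y":1,"z":0,"turn":0},
    {"gripper":45,"x":0.15,"y":1,"z":0,"turn":0},
    {"gripper":45,"x":0.15,"y":1,"z":0,"turn":0},
    {"gripper":45,"x":0.15,"y":1,"z":0,"turn":0},
    {"gripper":45,"x":0,"y":0,"z":0,"turn":0},
    {"gripper":45,"x":0,"y":0,"z":0,"turn":0},
  ],
)

```text
clock: 10.4
ee_pos: [0.5716, -0.1188, 0.1452]
tool_rot: [0.759, 0.651, -0.001, 0.003]
force: [-3.3, -6.1, 5.6]
opening: 0.449
```

>>> apply_moves(
  deltas=[
    {"gripper":45,"x":-1,"y":0,"z":0,"turn":0},
    {"gripper":45,"x":-1,"y":0,"z":0,"turn":0},
    {"gripper":45,"x":-1,"y":0,"z":-0.5,"turn":0},
    {"gripper":45,"x":0,"y":0,"z":-0.5,"turn":0},
    {"gripper":45,"x":0,"y":0,"z":0,"turn":0},
    {"gripper":45,"x":0,"y":0,"z":0,"turn":0},
    {"gripper":45,"x":0,"y":0,"z":0,"turn":0},
    {"gripper":45,"x":0,"y":0,"z":0,"turn":0},
  ],
)

```text
clock: 11.07
ee_pos: [0.5699, -0.1181, 0.1448]
tool_rot: [0.759, 0.651, 0.001, 0.003]
force: [2.1, -4.6, 5.4]
opening: 0.45
```

```bash
python3 w.py wrist5; python3 - <<'E'
from h import *
s=load('wrist');cv2.imwrite('pics/crop5.png',cv2.resize(s['pixels'][110:290,180:360,::-1],(600,600),interpolation=cv2.INTER_CUBIC))
E
```

```text
[ 0.56983503 -0.11807021  0.14475792] -0.1522890302466988 0.4504365152429667 11.1167 [ 2.91033654 -3.22971288  5.94274484]
[[520.0, 95.0], [502.0, 448.0], [321.0, 450.0], [303.0, 96.0], [357.0, 219.0], [363.0, 440.0], [310.0, 445.0], [297.0, 220.0]]
tips [[354.0, 331.0], [325.0, 331.0], [451.0, 331.0], [480.0, 331.0], [355.0, 366.0], [326.0, 366.0], [450.0, 366.0], [479.0, 366.0]]
```

View pics/crop5.png

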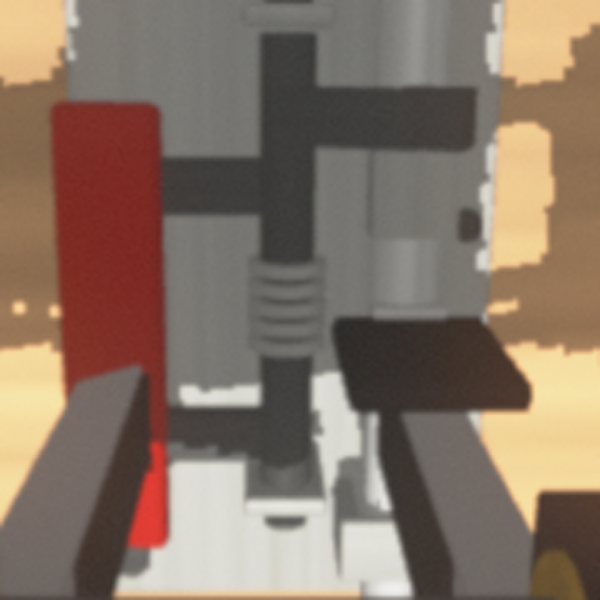

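>>> apply_moves(
  deltas=[
    {"gripper":45,"x":0.3,"y":2,"z":-0.4,"turn":0},
    {"gripper":45,"x":0.3,"y":2,"z":-0.4,"turn":0},
    {"gripper":45,"x":0.3,"y":2,"z":-0.4,"turn":0},
    {"gripper":45,"x":0.3,"y":2,"z":-0.4,"turn":0},
    {"gripper":45,"x":0.3,"y":2,"z":-0.4,"turn":0},
    {"gripper":45,"x":0.3,"y":2,"z":-0.4,"turn":0},
    {"gripper":45,"x":0,"y":0,"z":-0.4,"turn":0},
    {"gripper":45,"x":0,"y":0,"z":0,"turn":0},
  ],
)

```text
clock: 11.78
ee_pos: [0.5711, -0.1088, 0.1443]
tool_rot: [0.758, 0.652, -0.002, 0.005]
force: [-4.8, -10.1, 15.7]
opening: 0.452
```

>>> apply_moves(
  deltas=[
    {"gripper":45,"x":0.25,"y":2,"z":0,"turn":0},
    {"gripper":45,"x":0.25,"y":2,"z":0,"turn":0},
    {"gripper":45,"x":0.25,"y":2,"z":0,"turn":0},
    {"gripper":45,"x":0.25,"y":2,"z":0,"turn":0},
    {"gripper":45,"x":0.25,"y":2,"z":0,"turn":0},
    {"gripper":45,"x":0.25,"y":2,"z":0,"turn":0},
    {"gripper":45,"x":0,"y":0,"z":0,"turn":0},
    {"gripper":45,"x":0,"y":0,"z":0,"turn":0},
  ],
)

```text
clock: 12.45
ee_pos: [0.5729, -0.0974, 0.1443]
tool_rot: [0.758, 0.652, -0.002, 0.005]
force: [-4.2, -12.1, 15.0]
opening: 0.45
```

>>> apply_moves(
  deltas=[
    {"gripper":45,"x":0.25,"y":2,"z":0,"turn":0},
    {"gripper":45,"x":0.25,"y":2,"z":0,"turn":0},
    {"gripper":45,"x":0.25,"y":2,"z":0,"turn":0},
    {"gripper":45,"x":0.25,"y":2,"z":0,"turn":0},
    {"gripper":45,"x":0,"y":0,"z":0,"turn":0},
    {"gripper":45,"x":0,"y":0,"z":0,"turn":0},
    {"gripper":45,"x":0,"y":0,"z":0,"turn":0},
    {"gripper":45,"x":0,"y":0,"z":0,"turn":0},
  ],
)

```text
clock: 13.12
ee_pos: [0.5742, -0.0891, 0.1443]
tool_rot: [0.759, 0.652, -0.001, 0.005]
force: [-3.1, -11.3, 14.8]
opening: 0.449
```

>>> apply_moves(
  deltas=[
    {"gripper":45,"x":0.25,"y":1.5,"z":0,"turn":0},
    {"gripper":45,"x":0.25,"y":1.5,"z":0,"turn":0},
    {"gripper":45,"x":0.25,"y":1.5,"z":0,"turn":0},
    {"gripper":45,"x":0,"y":0,"z":0,"turn":0},
    {"gripper":45,"x":0,"y":0,"z":0,"turn":0},
    {"gripper":45,"x":0,"y":0,"z":0,"turn":0},
    {"gripper":45,"x":0,"y":0,"z":0,"turn":0},
    {"gripper":45,"x":0,"y":0,"z":0,"turn":0},
  ],
)

```text
clock: 13.78
ee_pos: [0.5747, -0.0859, 0.1443]
tool_rot: [0.759, 0.651, -0.002, 0.006]
force: [-3.9, -15.2, 15.5]
opening: 0.447
```

>>> apply_moves(
  deltas=[
    {"gripper":45,"x":0.2,"y":1.5,"z":0,"turn":0},
    {"gripper":45,"x":0.2,"y":1.5,"z":0,"turn":0},
    {"gripper":45,"x":0,"y":0,"z":0,"turn":0},
    {"gripper":45,"x":0,"y":0,"z":0,"turn":0},
    {"gripper":45,"x":0,"y":0,"z":0,"turn":0},
    {"gripper":45,"x":0,"y":0,"z":0,"turn":0},
    {"gripper":45,"x":0,"y":0,"z":0,"turn":0},
    {"gripper":45,"x":0,"y":0,"z":0,"turn":0},
  ],
)

```text
clock: 14.45
ee_pos: [0.5747, -0.0858, 0.1443]
tool_rot: [0.759, 0.651, -0.004, 0.008]
force: [-6.4, -24.5, 14.0]
opening: 0.451
```

```bash
python3 w.py wrist6; python3 - <<'E'
from h import *
s=load('wrist');cv2.imwrite('pics/crop6.png',cv2.resize(s['pixels'][90:280,170:360,::-1],(600,600),interpolation=cv2.INTER_CUBIC))
E
```

```text
[ 0.57470935 -0.08581397  0.1443222 ] -0.15276752528771037 0.4490366180232165 14.5 [ -6.14413913 -24.94760888  14.12348824]
[[516.0, 177.0], [498.0, 505.0], [324.0, 506.0], [306.0, 178.0], [359.0, 311.0], [365.0, 511.0], [315.0, 517.0], [302.0, 314.0]]
tips [[354.0, 331.0], [325.0, 331.0], [451.0, 331.0], [480.0, 331.0], [355.0, 366.0], [326.0, 366.0], [450.0, 366.0], [479.0, 366.0]]
```

View pics/crop6.png

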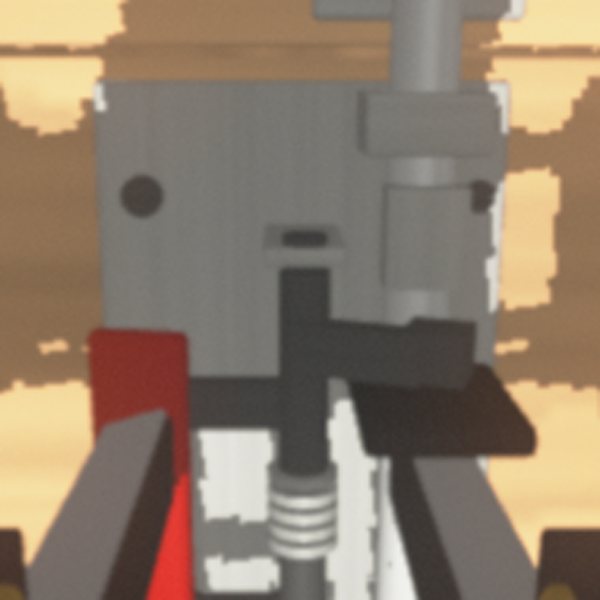

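>>> apply_moves(
  deltas=[
    {"gripper":45,"x":-0.15,"y":-1,"z":0,"turn":0},
    {"gripper":45,"x":-0.3,"y":-2,"z":0,"turn":0},
    {"gripper":45,"x":-0.3,"y":-2,"z":0,"turn":0},
    {"gripper":45,"x":0,"y":0,"z":1,"turn":0},
    {"gripper":45,"x":0,"y":0,"z":3,"turn":0},
    {"gripper":45,"x":0,"y":0,"z":6,"turn":0},
    {"gripper":45,"x":0,"y":0,"z":12,"turn":0},
    {"gripper":45,"x":0,"y":0,"z":15,"turn":0},
  ],
)

```text
clock: 15.17
ee_pos: [0.5698, -0.0838, 0.1736]
tool_rot: [0.759, 0.651, -0.003, -0.002]
force: [-0.0, -0.5, -0.9]
opening: 0.45
```

>>> apply_moves(
  deltas=[
    {"gripper":45,"x":0,"y":0,"z":20,"turn":0},
    {"gripper":45,"x":0,"y":0,"z":20,"turn":0},
    {"gripper":45,"x":0,"y":-10,"z":20,"turn":0},
    {"gripper":45,"x":0,"y":-10,"z":10,"turn":0},
    {"gripper":45,"x":0,"y":0,"z":0,"turn":0},
    {"gripper":45,"x":0,"y":0,"z":0,"turn":0},
    {"gripper":45,"x":0,"y":0,"z":0,"turn":0},
    {"gripper":45,"x":0,"y":0,"z":0,"turn":0},
  ],
)

```text
clock: 15.83
ee_pos: [0.5716, -0.1016, 0.2453]
tool_rot: [0.759, 0.651, -0.001, -0.002]
force: [-0.6, -0.8, -0.3]
opening: 0.449
```

```bash
python3 w.py wrist7; python3 - <<'E'
from fit import *
s=load('wrist');p=[.6157,-.0140,-.153];c,sn=np.cos(p[2]),np.sin(p[2])
V,U=np.mgrid[0:384,0:512];P=world(s,np.c_[U.ravel(),V.ravel()]);C=s['pixels'].reshape(-1,3).astype(int)
d=P[:,:2]-p[:2];Q=np.c_[c*d[:,0]+sn*d[:,1],-sn*d[:,0]+c*d[:,1],P[:,2]-.12]*1e3
m=(C[:,0]>80)&(C[:,1]<40)&(C[:,2]<40)&(Q[:,2]<70)&(Q[:,2]>10)&(Q[:,0]<-35)&(Q[:,0]>-75);q=Q[m]
print(len(q));A=np.c_[q[:,:2]-[-54,-96],np.ones(len(q))];print('bar',np.linalg.lstsq(A,q[:,2],rcond=None)[0])
k=Q[(Q[:,2]>56)&(Q[:,2]<66)&(abs(Q[:,0])<18)&(Q[:,1]>-115)&(Q[:,1]<-40)];print('tab top',len(k),np.median(k,0) if len(k) else '')
E
```

```text
[ 0.5717089  -0.10163981  0.24560045] -0.15172221977257017 0.4464471881828241 15.8833 [ 0.35185182  0.03669169 -0.54347838]
[[482.0, 153.0], [474.0, 393.0], [348.0, 394.0], [340.0, 154.0], [376.0, 236.0], [378.0, 379.0], [345.0, 381.0], [340.0, 237.0]]
tips [[354.0, 332.0], [325.0, 332.0], [451.0, 331.0], [480.0, 331.0], [355.0, 366.0], [327.0, 366.0], [450.0, 366.0], [479.0, 366.0]]
0
bar [0. 0. 0.]
tab top 265 [ -0.92195169 -64.62777813  58.66562549]
```

View pics/wrist7.png

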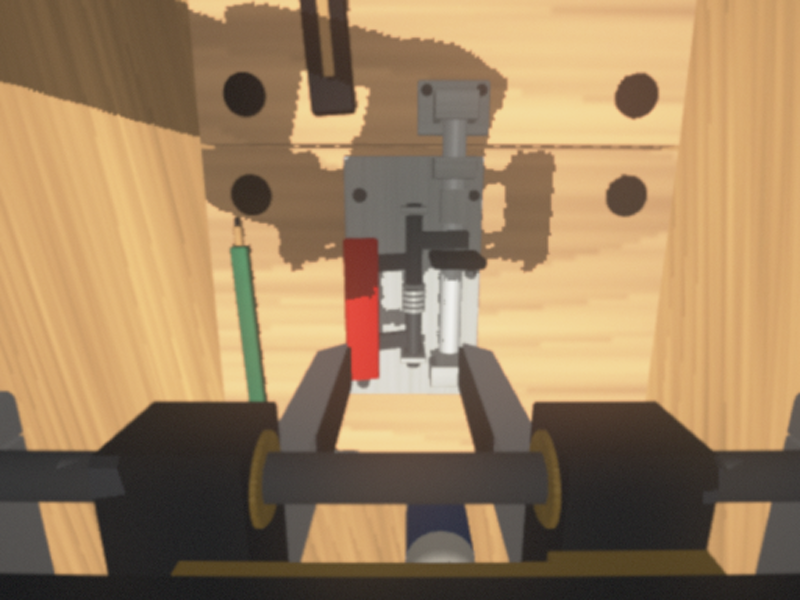

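```bash
python3 - <<'E'
from fit import *
s=load('wrist');p=[.6157,-.0140,-.153];c,sn=np.cos(p[2]),np.sin(p[2])
V,U=np.mgrid[0:384,0:512];P=world(s,np.c_[U.ravel(),V.ravel()]);C=s['pixels'].reshape(-1,3).astype(int)
d=P[:,:2]-p[:2];Q=np.c_[c*d[:,0]+sn*d[:,1],-sn*d[:,0]+c*d[:,1],P[:,2]-.12]*1e3
m=(C[:,0]>70)&(C[:,0]>3*C[:,1])&(C[:,0]>3*C[:,2])&(Q[:,2]<70)&(Q[:,2]>20)&(Q[:,0]<-35)&(Q[:,0]>-75);q=Q[m]
print(len(q));A=np.c_[q[:,:2]-[-54,-96],np.ones(len(q))];print('bar',np.linalg.lstsq(A,q[:,2],rcond=None)[0])
for y in(-80,):
  k=Q[(abs(Q[:,1]+55)<3)&(abs(Q[:,0]+5)<6)];print('pawl top',np.median(k[:,2]))
E
```

```text
794
bar [-1.80139782e-01  8.38951385e-04  4.30094419e+01]
pawl top 35.142830228179704
```

```bash
python3 -c "
from workcell import arm
print(arm.job_done(),arm.observe()['clock'])"
```

```text
the job is handed in; nothing more can be done
the job is handed in; nothing more can be done
```

The bolt is shot fully home and the catch has sprung up behind it. I handed the job in at about 16 s; no verdict is reported.

**What I did:** One fingertip pressed the red bar right down, where the vertical force read about 15 N. With the bar held, the other fingertip pushed the tab until it stopped dead at about 25 N. I then backed off slightly and lifted clear.

**Last checks (wrist camera depth):**

| Check | Measured | Expected |
|---|---|---|
| Tab centre, plate y | −64.6 mm | −65 mm with the bolt home |
| Bar slope | 0.18 rad, outer edge up | 0.18 rad at rest |
| Bar centre height above the lid | 43 mm | 44 mm at rest |
| Pawl top height above the lid | 35 mm | 36 mm at rest |

- **Contact:** the force on the tool was about zero, with the fingers well clear of the chest.
- **Loose items:** I did not measure them at the end. The pencil and the visible part of the try square looked undisturbed in the last picture. The jar was out of view and the glue bottle only partly in it, but the arm went near neither.

**Disagreements:**
- **Fingertip length:** both the cameras and the touch on the bar put the fingertips about 7 mm behind the TCP, not the stated 11 mm ahead. I found the pressing height by force instead.
- **Camera positions:** the top and scene cameras placed the plate up to about 5 mm apart, so I used the wrist camera for the final alignment.

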